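# Spin-test the engraver's turntable and brake it on its mark

### The job

With a fingertip at its upright peg, flick the engraver's turntable round, either way, so that it spins freely by itself at a turn in five seconds or faster, and let its rim tab sweep past the fixed pointer at least once with nothing touching the wheel. Then, as the tab comes round to the pointer again, brake the spinning wheel with a light fingertip on its disc, hold it still a moment and take the finger away, leaving it at rest with the pointer's tip over the tab. Once it has been let run past, the wheel must not stop anywhere else; do not push or press hard, and do not pick up or disturb the framed plate, jar, graver and loupe around it.

Things in the scene. Friction and masses are not known exactly. Their poses are not given: they have to be found in the camera images.
- turntable: Fixed dark iron stand of a bench turntable; origin on its vertical axis at bench level, foot 170 mm across. Its x axis points from the wheel's axis towards the pointer. A bracket runs out along x from the foot to an upright post (144 to 162 mm from the axis, 22 mm wide, top 84 mm above the bench) that carries the pointer. The bench is at z = 0; nothing of the stand rises above the wheel except post and pointer.
- centre (a point): Point on the wheel's vertical axis in the plane of the disc's flat top, 70 mm above the bench. The wheel is a plain aluminium disc 230 mm across and 12 mm thick, with engraved lines (flat) on it and a small brass cap (28 mm across, 8 mm high) at the centre. Outside the cap and the peg its top is flat and free to be touched.
- peg (a point): Top centre of the upright brass peg, 14 mm across, that stands 24 mm above the disc's top, 60 mm from the axis. It turns with the wheel; it stands 2.4 rad counter-clockwise (seen from above) from the tab.
- tab (a point): Top of the wheel's one rim tab, on its centre line 122 mm from the axis: a flat brass plate 32 mm wide that sticks out 16 mm beyond the rim, its top flush with the disc's top (70 mm above the bench). It turns with the wheel.
- pointer (a point): Tip of the fixed steel pointer (underside, 78 mm above the bench, 122 mm from the axis), a 4 mm wide finger 5 mm thick that reaches inward from the post over the path of the tab and clears it by 8 mm. Does not move.
- wheel (a joint): Turn of the wheel about the vertical axis, rad, counter-clockwise seen from above positive, counting on over whole turns. 0, and every multiple of 2 pi either way, is the tab exactly under the pointer; it starts between 1.1 and 5.2. The bearing is very free: after a flick the wheel (0.4 to 0.65 kg) loses only about 0.1 rad/s each second.
- spindle (a joint): How far the wheel is pressed down, m, 0 at rest. The wheel sits on a sprung spindle: pressed down with about 2 N it begins to sink, 1 mm more per newton, to a hard stop 8 mm down, and springs back when let go. A finger pressing on the disc with some 3 to 5 N stops it almost at once.
- frame: Loose bystander: brass plate in a wooden frame, 150 x 110 x 22 mm, lying flat; origin at the centre of its underside.
- jar: Loose bystander: small closed amber jar, 52 mm across, 60 mm tall; origin at the centre of its underside.
- graver: Loose bystander: hand graver with wooden handle, 130 mm long, 16 mm thick, lying on the bench; origin at its underside near the middle.
- loupe: Loose bystander: black eye loupe, 40 mm across, 32 mm tall, standing; origin at the centre of its underside.

How it is judged:
By the outcome, as a careful person would: the job done as asked, in the order asked, and still so for the second after the job is handed in, with the robot touching nothing.
It also fails if it takes over 45 s, if anything falls off the work surface, if the arm or the gripper's body presses on something with over 40 N, if the wrist force passes 120 N, or if a joint passes its speed limit or range.

### The arm

A 7-joint arm with a two-finger parallel gripper is mounted at the origin on the work surface. World frame = base frame: x ahead of the robot, y to its left, z up, the work surface at z = 0. Lengths are in m, angles in rad, forces in N, time in s.
With the tool pointing down it reaches from about 0.425 to 0.925 m from the base axis. Payload 6.8 kg.
Tool frame: the origin (TCP) lies on the centre line of the jaws, within the pads' length; the fingertips stand 14 mm ahead of it and the grasp point (between the pads) lies 5 mm behind it (r.tips_ahead is the distance from the TCP to the fingertips, in m); z points along the fingers, y is the line along which they close (so a half turn about z gives the same grasp; the last joint's range is limited). The gripper opens to 85 mm and grips with 20 to 120 N. Pads are 22 mm wide; open, the fingers measure 114 mm over their backs; the gripper's body (76 mm by 85 mm) begins 54 mm behind the grasp point. The pads swing forward as they close: fully open they stand 13 mm farther back than shut.
Start: joints at [1.226, 0.477, 0.022, 1.555, -0.011, 1.109, -0.083], TCP at [0.158, -0.656, 0.245] pointing down, gripper open.
Joint ranges: [-2.96, 2.96], [-0.34, 2.1], [-1.41, 1.46], [0.24, 2.44], [-1.37, 4.51], [0.17, 1.92], [-2.96, 2.96]. Speed limits (rad/s): [2.39, 2.39, 3.14, 3.14, 3.14, 3.14, 3.14].

### API

Orientations are given as a rotation vector (axis times angle).
In Python, from bench import r, eyes gives the robot as it stands.
- The arm moves only by the tool step_arm, never from a script. Its argument "rows" is a list of rows, each a list of 6 numbers: the shift along the world's x, y, z in units of 60 cm (1.0 is 60 cm), then the turn, a rotation vector about the world's x, y, z in units of pi rad (1.0 is pi rad). In form: [[x, y, z, rx, ry, rz], ...]. A call has 1 to 5 rows; each row is the pose to reach, as a shift and turn from the pose commanded when the call began, turning the shorter way round; what a row does not reach only later rows make up. A row lasts 1/12 s, in which the tool goes at most 41.7 mm and 7.16 degrees, less where a joint would pass 70% of its speed; a pose out of reach is approached as far as the arm can. A call with a number of a shift or a turn outside -1 to 1 is refused whole. A call with a gripper value outside its range is refused whole. "jaw" is the closure, from 0 (fully open) to 1 (shut), set as the call begins (left out, the last holds). The fingers move at their own pace and stop on an object; "squeeze" is the grip in N (left out, the last holds). Time passes only in rows, so rows that repeat a pose let the fingers close. It gives the time, the measured TCP pose, the force, the opening and the grip force at its end, in the units of the state.
- r.get_obs(): the state, without advancing time (a new reading comes with each control period).
- eyes.grab_frame(name): name is "scene" or "top"; returns the picture (400x640x3 uint8, red, green, blue); there is no depth.
- eyes.camera_info(name): a dict with "mtx" (3x3 intrinsics, pixels), "extrinsics" (4x4, takes a point from camera to world coordinates). Camera axes: x right, y down, z forward; pixel columns grow to the right and rows downward; lengths in m; the calibration is good to about 2 mm. A picture is of the moment at which its call begins. camera_info takes no time and is no camera call.
- r.hand_in(): hands the job in; it is judged then, once.
The state is a dict: "clock": time; "joints": joint angles; "qvel": joint speeds; "tau": joint torques, N m; "tcp_pos": TCP position; "orientation": TCP orientation; "contact_force": force on the tool from outside, world axes, zero at the start; "moment": the same for the moment, N m; "grip_width": finger opening in m; "gripper_force": force on a finger pad.
Only numpy, scipy, OpenCV 4.12 (cv2) and the standard library are available. Lean on these libraries where they do the work, as an engineer would, in place of code of your own. Each camera call takes 0.05 s, during which the arm holds its last target. There are 200 camera calls.

## Working session

There is one attempt and no reset: what is moved stays moved. The work goes in short steps, Python scripts to look and compute and a tool call to move; the robot and the scene stay as the last step left them, time stands still between calls to the robot, and variables do not carry over. Pictures are saved under pics/ and viewed, at most 10 in all, crops included, and the job is handed in when it is done.

Besides the shell and the picture viewer there is one more tool, called after "Call:" by a JSON object that holds its "op" and its "data", one argument or row to a line. step_arm: Moves the arm, as the interface text tells. Shifts and turns lie within -1 to 1; 1 stands for 60 cm of shift or pi rad of turn. Its arguments: {"type":"object","properties":{"rows":{"type":"array"},"jaw":{"type":"number"},"squeeze":{"type":"number"}},"required":["rows"]}

```bash
mkdir -p pics
python3 - <<'E'
from bench import r, eyes
import cv2, numpy as np
for n in ("top","scene"):
    im=eyes.grab_frame(n); cv2.imwrite(f"pics/{n}0.png",im[:,:,::-1])
    c=eyes.camera_info(n); print(n,np.round(c["mtx"],1).tolist(),np.round(c["extrinsics"],3).tolist())
o=r.get_obs(); print({k:np.round(v,3).tolist() for k,v in o.items()}, r.tips_ahead)
E
```

```text
top [[516.4, 0.0, 322.4], [0.0, 516.4, 194.3], [0.0, 0.0, 1.0]] [[0.022, -0.997, 0.072, 0.509], [-0.999, -0.02, 0.028, 0.01], [-0.026, -0.072, -0.997, 1.09], [0.0, 0.0, 0.0, 1.0]]
scene [[475.6, 0.0, 316.4], [0.0, 475.6, 192.0], [0.0, 0.0, 1.0]] [[-0.132, 0.557, -0.82, 1.385], [0.991, 0.09, -0.099, 0.1], [0.019, -0.826, -0.564, 0.645], [0.0, 0.0, 0.0, 1.0]]
{'clock': 0.1, 'joints': [1.226, 0.478, 0.022, 1.556, -0.012, 1.109, -0.083], 'qvel': [-0.001, -0.002, 0.0, -0.004, 0.001, 0.001, -0.0], 'tau': [0.004, -59.776, 1.614, -28.195, 0.013, 0.005, 0.0], 'tcp_pos': [0.158, -0.656, 0.244], 'orientation': [-3.118, -0.371, 0.0], 'contact_force': [0.043, -0.496, -0.355], 'moment': [0.011, 0.058, 0.001], 'gripper_force': 0.0, 'grip_width': 0.085} 0.014
```

View pics/top0.png

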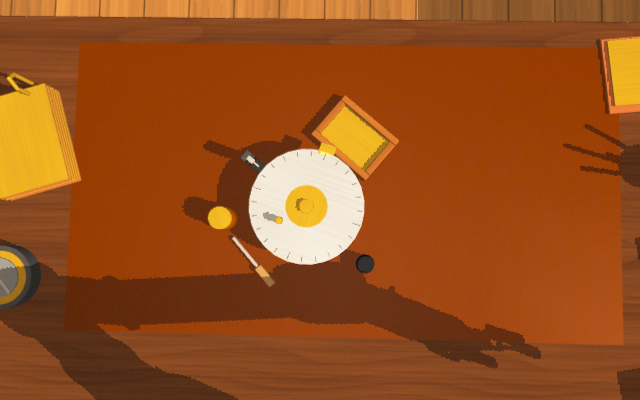

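View pics/scene0.png

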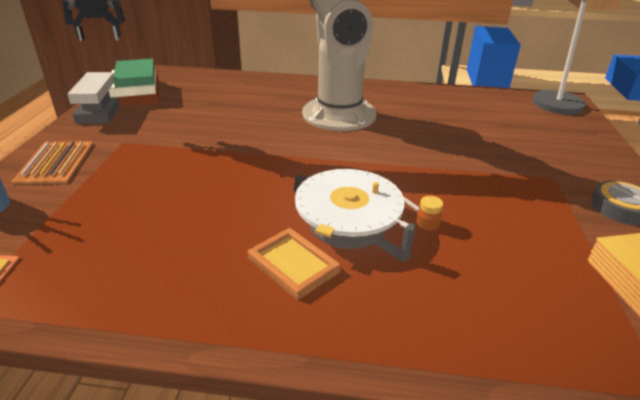

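Top view: the disc centre is near (306,207), the tab at (327,150) and the peg at (279,220). The pointer and post are near (255,163), the frame at (355,137), the jar at (221,217), the graver at (252,260) and the loupe at (365,264). The scene view shows the same layout, with the post on the jar's side.

```bash
cat > h.py <<'E'
import cv2, numpy as np
from bench import r, eyes
ci=eyes.camera_info("top"); K=np.array(ci["mtx"]); T=np.array(ci["extrinsics"])
def ray(u,v,z):
    d=T[:3,:3]@np.linalg.solve(K,[u,v,1.]); return T[:3,3]+d*(z-T[2,3])/d[2]
def proj(p):
    q=K@(T[:3,:3].T@(np.array(p)-T[:3,3])); return q[:2]/q[2]
def masks(im):
    h=cv2.cvtColor(im,cv2.COLOR_RGB2HSV)
    return cv2.inRange(h,(0,0,150),(179,60,255)), cv2.inRange(h,(18,120,150),(32,255,255))
def polar(im,c,mask,r0,r1,z=.07):
    """angles of yellow pixels in the ring r0..r1 about c"""
    v,u=np.nonzero(mask); P=np.array([ray(a,b,z)[:2]-c for a,b in zip(u,v)])
    R=np.hypot(*P.T); k=(R>r0)&(R<r1); return np.arctan2(P[k,1],P[k,0]),R[k]
E
python3 - <<'E'
from h import *
im=cv2.imread("pics/top0.png")[:,:,::-1].copy()
w,y=masks(im)
n,l,s,_=cv2.connectedComponentsWithStats(w); i=1+np.argmax(s[1:,4]); 
ct=max(cv2.findContours((l==i).astype(np.uint8),cv2.RETR_EXTERNAL,cv2.CHAIN_APPROX_NONE)[0],key=cv2.contourArea)
h=cv2.convexHull(ct); e=cv2.fitEllipse(h); c=ray(*e[0],.07); print("ellipse",e,"centre",c)
n,l,s,ce=cv2.connectedComponentsWithStats(y)
for j in range(1,n):
    if s[j,4]>8:
        p=ray(*ce[j],.07)-c; print(s[j,4],ce[j].round(1),np.hypot(p[0],p[1]).round(3),np.degrees(np.arctan2(p[1],p[0])).round(1))
cv2.imwrite("pics/crop.png",cv2.resize(im[120:290,190:410,::-1],None,fx=3.5,fy=3.5,interpolation=cv2.INTER_CUBIC))
E
```

```text
ellipse ((306.19122314453125, 206.3013916015625), (114.81067657470703, 114.90609741210938), 66.78738403320312) centre [0.55833984 0.07012974 0.07      ]
1902 [624.9  70.2] 0.688 -65.7
6587 [ 31.1 140.1] 0.574 77.7
2332 [352.5 138.4] 0.164 -33.0
1384 [306.  205.7] 0.001 19.6
44 [ 34.9 191. ] 0.547 88.0
13 [ 10.2 198.2] 0.596 89.6
443 [219.5 217.3] 0.174 98.4
44 [278.4 219.8] 0.061 117.0
471 [ 13.7 274.6] 0.598 104.4
10 [260.3 269.1] 0.153 145.2
```

View pics/crop.png

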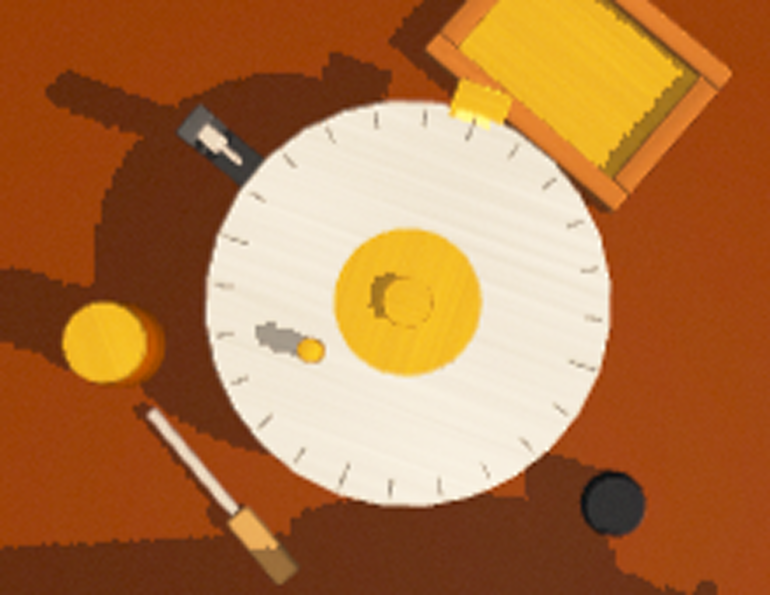

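The crop shows the pointer tip near (258.6,166.6) px, with its post out to about (246.5,155). The peg is at (279,220) and the tab at (327.4,149.4). Everything else is clear of the disc top.

Run:
```python
from h import *
c=np.array([.5583,.0701])
pa=lambda p:(np.hypot(*(p[:2]-c)).round(4),np.degrees(np.arctan2(*(p[:2]-c)[::-1])).round(1))
print("tip",pa(ray(258.6,166.6,.083)),"outer",pa(ray(248,156.6,.083)))
print("tab",pa(ray(327.4,149.4,.07)),"peg",pa(ray(278.4,219.8,.094)), ray(278.4,219.8,.094))
a=np.radians(48)
im=cv2.imread("pics/top0.png")[:,:,::-1].copy()
h=cv2.cvtColor(im,cv2.COLOR_RGB2HSV); print(h[149,327],h[220,279])
# pointer pixels: pale, outside the disc
w=cv2.inRange(h,(0,0,120),(179,90,255)); v,u=np.nonzero(w)
P=np.array([ray(x,y,.083)[:2]-c for x,y in zip(u,v)]); R=np.hypot(*P.T);A=np.degrees(np.arctan2(P[:,1],P[:,0]))
k=(R>.119)&(R<.165)&(A>30)&(A<70); print(k.sum(),R[k].min(),R[k].max(),A[k].mean(),np.round([A[k&(R<.135)].mean(),A[k&(R>=.135)].mean()],1))
```

```text
tip (np.float64(0.1214), np.float64(51.4)) outer (np.float64(0.1505), np.float64(50.8))
tab (np.float64(0.121), np.float64(-19.1)) peg (np.float64(0.0589), np.float64(118.7)) [0.52998541 0.12179713 0.094     ]
[ 22 212 245] [ 23 223 249]
62 0.1231226500165102 0.15300203393750056 51.11430918848522 [51.2 51.1]
```

Call:
{"op": "step_arm", "data": {
  "rows": [
    [0.1, 0.2, -0.02, 0, 0, 0],
    [0.2, 0.45, -0.04, 0, 0, 0],
    [0.3, 0.65, -0.06, 0, 0, 0],
    [0.4, 0.85, -0.08, 0, 0, 0],
    [0.4, 0.9, -0.08, 0, 0, 0]
  ],
  "jaw": 1,
  "squeeze": 20
}}

```text
clock: 0.52
tcp_pos: [0.2456, -0.4655, 0.2274]
orientation: [-3.119, -0.371, 0.0]
contact_force: [1.0, -0.3, -0.2]
grip_width: 0.0258
gripper_force: 0.0
```

Call:
{"op": "step_arm", "data": {
  "rows": [
    [0.4, 0.98, -0.1, 0, 0, -0.075],
    [0.4, 0.98, -0.1, 0, 0, -0.075],
    [0.4, 0.98, -0.1, 0, 0, -0.075],
    [0.4, 0.98, -0.1, 0, 0, -0.075],
    [0.4, 0.98, -0.1, 0, 0, -0.075]
  ]
}}

```text
clock: 0.93
tcp_pos: [0.3221, -0.2777, 0.2086]
orientation: [3.141, 0.001, -0.0]
contact_force: [1.5, -0.2, -0.1]
grip_width: 0.0001
gripper_force: 0.0
```

Call:
{"op": "step_arm", "data": {
  "rows": [
    [0.255, 0.675, -0.07, 0, 0, 0],
    [0.255, 0.675, -0.07, 0, 0, 0],
    [0.255, 0.675, -0.07, 0, 0, 0],
    [0.255, 0.675, -0.07, 0, 0, 0],
    [0.255, 0.675, -0.07, 0, 0, 0]
  ]
}}

```text
clock: 1.35
tcp_pos: [0.3953, -0.0838, 0.1886]
orientation: [3.141, 0.001, 0.0]
contact_force: [1.1, -1.0, -0.2]
grip_width: -0.0001
gripper_force: 0.0
```

```bash
python3 -c "
from bench import r
o=r.get_obs(); print(r.tips_ahead,o['tcp_pos'],o['joints'])"
```

```text
0.014 [ 0.39534542 -0.08381188  0.18855896] [ 0.40647507  0.12538547 -0.37462321  2.20359987  0.06292     0.82199115
 -1.57827283]
```

Call:
{"op": "step_arm", "data": {
  "rows": [
    [0.271, 0.406, -0.114, 0, 0, 0],
    [0.271, 0.406, -0.114, 0, 0, 0],
    [0.271, 0.406, -0.114, 0, 0, 0],
    [0.271, 0.406, -0.114, 0, 0, 0],
    [0.271, 0.406, -0.114, 0, 0, 0]
  ]
}}

```text
clock: 1.77
tcp_pos: [0.5085, 0.0847, 0.1405]
orientation: [3.141, 0.001, -0.001]
contact_force: [0.8, -0.5, 1.3]
grip_width: -0.0001
gripper_force: 0.0
```

Call:
{"op": "step_arm", "data": {
  "rows": [
    [0.1, 0.14, -0.04, 0, 0, 0],
    [0.1, 0.14, -0.04, 0, 0, 0],
    [0.1, 0.14, -0.04, 0, 0, 0],
    [0.1, 0.14, -0.04, 0, 0, 0]
  ]
}}

```text
clock: 2.1
tcp_pos: [0.5691, 0.173, 0.116]
orientation: [-3.138, -0.011, 0.0]
contact_force: [0.1, -0.2, 0.9]
grip_width: 0.0001
gripper_force: 0.0
```

Call:
{"op": "step_arm", "data": {
  "rows": [
    [-0.018, -0.022, -0.03, 0, 0, 0],
    [-0.018, -0.022, -0.045, 0, 0, 0],
    [-0.018, -0.022, -0.045, 0, 0, 0],
    [-0.018, -0.022, -0.045, 0, 0, 0]
  ]
}}

```text
clock: 2.43
tcp_pos: [0.5568, 0.1532, 0.09]
orientation: [3.141, 0.0, -0.002]
contact_force: [0.6, 0.2, -0.5]
grip_width: -0.0001
gripper_force: 0.0
```

Call:
{"op": "step_arm", "data": {
  "rows": [
    [0, 0, -0.006, 0, 0, 0],
    [0, 0, -0.008, 0, 0, 0],
    [0, 0, -0.0085, 0, 0, 0]
  ]
}}

```text
clock: 2.68
tcp_pos: [0.5575, 0.154, 0.0855]
orientation: [-3.141, -0.002, -0.001]
contact_force: [0.8, -0.1, -0.1]
grip_width: -0.0001
gripper_force: 0.0
```

Call:
{"op": "step_arm", "data": {
  "rows": [
    [0, 0.008, -0.0015, 0, 0, 0],
    [0, 0.008, -0.0025, 0, 0, 0],
    [0, 0.008, -0.0025, 0, 0, 0]
  ]
}}

```text
clock: 2.93
tcp_pos: [0.5573, 0.1596, 0.0839]
orientation: [-3.141, -0.003, -0.001]
contact_force: [0.6, 0.3, 0.9]
grip_width: -0.0003
gripper_force: 0.5
```

Call:
{"op": "step_arm", "data": {
  "rows": [
    [0, 0, -0.0015, 0, 0, 0],
    [0, 0, -0.002, 0, 0, 0]
  ]
}}

```text
clock: 3.1
tcp_pos: [0.5577, 0.1595, 0.083]
orientation: [-3.14, -0.003, -0.002]
contact_force: [0.3, 1.9, 3.0]
grip_width: 0.0002
gripper_force: 1.8
```

Call:
{"op": "step_arm", "data": {
  "rows": [
    [0, 0, 0.06, 0, 0, 0],
    [0, 0, 0.085, 0, 0, 0],
    [-0.06, -0.03, 0.085, 0, 0, 0],
    [-0.12, -0.055, 0.085, 0, 0, 0],
    [-0.138, -0.055, 0.085, 0, 0, 0]
  ]
}}

```text
clock: 3.52
tcp_pos: [0.4689, 0.1215, 0.1324]
orientation: [3.137, -0.001, -0.009]
contact_force: [-0.4, -0.8, 0.6]
grip_width: -0.0002
gripper_force: 0.0
```

Call:
{"op": "step_arm", "data": {
  "rows": [
    [0, 0, -0.03, 0, 0, 0],
    [0, 0, -0.06, 0, 0, 0],
    [0, 0, -0.064, 0, 0, 0],
    [0, 0, -0.064, 0, 0, 0]
  ]
}}

```text
clock: 3.85
tcp_pos: [0.4735, 0.1251, 0.0942]
orientation: [3.141, 0.002, -0.004]
contact_force: [-0.2, -0.4, 0.3]
grip_width: 0.0001
gripper_force: 0.0
```

Run:
```python
from h import *
im=eyes.grab_frame("top"); cv2.imwrite("pics/top1.png",im[:,:,::-1])
w,y=masks(im); c=np.array([.5583,.0701])
for n,a in (("tab",polar(im,c,y,.1165,.130,.07)),("peg",polar(im,c,y,.050,.069,.094))):
    print(n,len(a[0]),np.degrees(np.sort(a[0]))[[0,len(a[0])//2,-1]] if len(a[0]) else '')
```

```text
tab 119 [-44.63056669 -11.19740471  -3.1492948 ]
peg 43 [119.57692681 125.87561568 132.09375293]
```

View pics/top1.png

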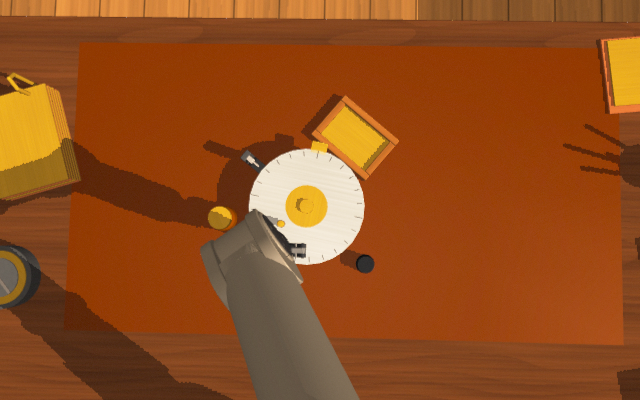

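The picture shows the wheel turned slightly by my touch: tab at (319,147), peg at (280,223). The fingers are just robot-side of the peg, ready for the flick. I'll close the gap first, then ramp up the push.

Call:
{"op": "step_arm", "data": {
  "rows": [
    [0.015, 0, 0, 0, 0, 0],
    [0.03, 0, 0, 0, 0, 0],
    [0.042, 0, 0, 0, 0, 0]
  ]
}}

```text
clock: 4.15
tcp_pos: [0.5018, 0.1258, 0.0959]
orientation: [-3.141, -0.001, -0.003]
contact_force: [-0.1, 1.2, 0.7]
grip_width: 0.0001
gripper_force: 0.0
```

Call:
{"op": "step_arm", "data": {
  "rows": [
    [0.006, 0, 0, 0, 0, 0],
    [0.016, 0, 0, 0, 0, 0],
    [0.031, 0, 0, 0, 0, 0],
    [0.049, 0, 0, 0, 0, 0],
    [0.067, 0, 0, 0, 0, 0]
  ]
}}

```text
clock: 4.57
tcp_pos: [0.5414, 0.1251, 0.0952]
orientation: [3.141, 0.001, 0.002]
contact_force: [0.2, -0.5, 0.7]
grip_width: 0.0002
gripper_force: 0.0
```

Call:
{"op": "step_arm", "data": {
  "rows": [
    [0.018, 0, 0, 0, 0, 0],
    [0.036, 0, 0, 0, 0, 0],
    [0.036, 0, 0.03, 0, 0, 0],
    [0.026, 0, 0.075, 0, 0, 0]
  ]
}}

```text
clock: 4.9
tcp_pos: [0.5559, 0.1247, 0.1383]
orientation: [3.141, -0.0, -0.006]
contact_force: [-0.0, -0.3, 0.2]
grip_width: 0.0
gripper_force: 0.0
```

```bash
cat >> h.py <<'E'
c0=np.array([.5583,.0701])
def look(save=None):
    """time, tab & peg angle (deg) from a top picture"""
    t=r.get_obs()["clock"]; im=eyes.grab_frame("top"); _,y=masks(im); out=[round(t,3)]
    for r0,r1,z in ((.117,.130,.07),(.050,.069,.094)):
        a,R=polar(im,c0,y,r0,r1,z); d=np.degrees(a)
        if r0>.1: d=d[(d>-12)|(d<-48)]
        m=np.degrees(np.angle(np.exp(1j*np.radians(d)).mean())) if len(d) else np.nan
        out+=[len(d),round(m,1),round(np.ptp(d),0) if len(d) else 0]
    if save: cv2.imwrite(save,im[:,:,::-1])
    return out
E
python3 - <<'E'
from h import *
for i in range(3): print(look("pics/f%d.png"%i))
E
```

```text
[4.9, 111, np.float64(-94.2), np.float64(16.0), 18, np.float64(39.0), np.float64(6.0)]
[4.95, 111, np.float64(-101.1), np.float64(16.0), 44, np.float64(35.5), np.float64(12.0)]
[5.0, 109, np.float64(-108.0), np.float64(15.0), 43, np.float64(28.7), np.float64(12.0)]
```

Call:
{"op": "step_arm", "data": {
  "rows": [
    [0.003, 0.04, 0, 0, 0, 0],
    [0.003, 0.062, 0, 0, 0, 0],
    [0.003, 0.062, -0.03, 0, 0, 0],
    [0.003, 0.062, -0.065, 0, 0, 0],
    [0.003, 0.062, -0.078, 0, 0, 0]
  ]
}}

```text
clock: 5.47
tcp_pos: [0.5556, 0.1631, 0.0904]
orientation: [3.141, 0.004, -0.006]
contact_force: [-0.1, -0.4, -0.2]
grip_width: -0.0005
gripper_force: 0.0
```

Call:
{"op": "step_arm", "data": {
  "rows": [
    [0, 0, 0, 0, 0, 0],
    [0, 0, 0, 0, 0, 0]
  ]
}}

```text
clock: 5.63
tcp_pos: [0.5569, 0.1629, 0.0928]
orientation: [3.141, 0.002, -0.002]
contact_force: [0.5, 0.4, -0.2]
grip_width: 0.0003
gripper_force: 0.0
```

Run:
```python
from h import *
print(look()); print(look("pics/g.png")); print(r.get_obs()["tcp_pos"].round(4))
```

```text
[5.633, 0, nan, 0, 40, np.float64(-54.7), np.float64(13.0)]
[5.683, 0, nan, 0, 40, np.float64(-61.6), np.float64(13.0)]
[0.5578 0.1631 0.0941]
```

Call:
{"op": "step_arm", "data": {
  "rows": [
    [0, 0, -0.004, 0, 0, 0],
    [0, 0, -0.007, 0, 0, 0],
    [0, 0, -0.009, 0, 0, 0],
    [0, 0, -0.009, 0, 0, 0],
    [0, 0, -0.009, 0, 0, 0]
  ]
}}

```text
clock: 6.15
tcp_pos: [0.5572, 0.1628, 0.088]
orientation: [3.142, 0.002, 0.0]
contact_force: [-0.4, 0.2, -0.5]
grip_width: 0.0002
gripper_force: 0.0
```

Call:
{"op": "step_arm", "data": {
  "rows": [
    [0, 0, 0, 0, 0, 0],
    [0, 0, 0, 0, 0, 0],
    [0, 0, 0, 0, 0, 0],
    [0, 0, 0, 0, 0, 0],
    [0, 0, 0, 0, 0, 0]
  ]
}}

```text
clock: 6.57
tcp_pos: [0.5572, 0.1628, 0.0879]
orientation: [3.142, 0.002, 0.0]
contact_force: [-0.5, -0.1, -0.3]
grip_width: -0.0
gripper_force: 0.0
```

Run:
```python
from h import *
for i in range(20): print([float(x) for x in look()], r.get_obs()["tcp_pos"][2].round(4), r.get_obs()["contact_force"].round(1))
```

```text
[6.567, 105.0, 46.3, 16.0, 40.0, -175.4, 358.0] 0.0879 [-0.6 -0.2  0.1]
[6.617, 109.0, 40.6, 16.0, 40.0, 178.3, 358.0] 0.0879 [-0.  -0.3  0. ]
[6.667, 111.0, 34.5, 16.0, 41.0, 172.3, 13.0] 0.0879 [-0.3 -0.8  0. ]
[6.717, 112.0, 28.2, 16.0, 42.0, 165.7, 13.0] 0.0879 [-0.2 -0.3  0.7]
[6.767, 111.0, 22.1, 16.0, 41.0, 159.6, 12.0] 0.0879 [0.6 0.3 0.4]
[6.817, 108.0, 16.0, 15.0, 40.0, 153.1, 13.0] 0.0879 [-0.5 -1.   0.3]
[6.867, 107.0, 10.0, 15.0, 45.0, 146.8, 13.0] 0.0879 [-0.4  0.2  0.3]
[6.917, 102.0, 3.9, 15.0, 43.0, 140.8, 13.0] 0.0879 [ 0.7  0.2 -0.8]
[6.967, 103.0, -3.0, 15.0, 40.0, 134.9, 13.0] 0.0879 [-0.9 -0.2 -0.3]
[7.017, 77.0, -6.7, 11.0, 36.0, 128.9, 13.0] 0.0879 [-0.7 -0.8 -0.5]
[7.067, 35.0, -9.6, 5.0, 32.0, 122.5, 12.0] 0.0879 [ 0.2 -0.1  0.3]
[7.117, 0.0, nan, 0.0, 31.0, 116.6, 11.0] 0.0879 [-0.2  0.7 -0. ]
[7.167, 0.0, nan, 0.0, 21.0, 112.0, 11.0] 0.0879 [-0.5 -0.   1.2]
[7.217, 0.0, nan, 0.0, 14.0, 105.1, 9.0] 0.0879 [ 0.7  0.  -0.4]
[7.267, 0.0, nan, 0.0, 5.0, 101.7, 4.0] 0.0879 [-0.7  0.3  0.5]
[7.317, 34.0, -50.4, 5.0, 0.0, nan, 0.0] 0.0879 [ 0.4  0.4 -0.1]
[7.367, 78.0, -53.5, 11.0, 0.0, nan, 0.0] 0.0879 [ 0.3 -0.1  0.1]
[7.417, 107.0, -56.9, 15.0, 0.0, nan, 0.0] 0.0879 [0.1 0.  0.3]
[7.467, 109.0, -63.0, 16.0, 22.0, 71.1, 7.0] 0.0879 [ 0.4  0.  -0.4]
[7.517, 109.0, -69.0, 15.0, 46.0, 67.3, 12.0] 0.0879 [-0.5 -0.7 -1.1]
```

The tab has swept freely past the pointer once, at t≈6.5 s and about 2.1 rad/s. I'll let it slow a little and time the brake from fresh measurements.

Call:
{"op": "step_arm", "data": {
  "rows": [
    [0, 0, 0, 0, 0, 0],
    [0, 0, 0, 0, 0, 0],
    [0, 0, 0, 0, 0, 0],
    [0, 0, 0, 0, 0, 0],
    [0, 0, 0, 0, 0, 0]
  ]
}}

```text
clock: 7.98
tcp_pos: [0.5572, 0.1629, 0.0879]
orientation: [3.142, 0.002, 0.0]
contact_force: [0.1, -0.6, 0.3]
grip_width: -0.0
gripper_force: 0.0
```

Call:
{"op": "step_arm", "data": {
  "rows": [
    [0, 0, 0, 0, 0, 0],
    [0, 0, 0, 0, 0, 0],
    [0, 0, 0, 0, 0, 0],
    [0, 0, 0, 0, 0, 0],
    [0, 0, 0, 0, 0, 0]
  ]
}}

```text
clock: 8.4
tcp_pos: [0.5572, 0.1628, 0.0879]
orientation: [3.142, 0.002, 0.0]
contact_force: [0.5, -0.3, 0.4]
grip_width: -0.0002
gripper_force: 0.0
```

Call:
{"op": "step_arm", "data": {
  "rows": [
    [0, 0, 0, 0, 0, 0],
    [0, 0, 0, 0, 0, 0],
    [0, 0, 0, 0, 0, 0],
    [0, 0, 0, 0, 0, 0],
    [0, 0, 0, 0, 0, 0]
  ]
}}

```text
clock: 8.82
tcp_pos: [0.5572, 0.1628, 0.0879]
orientation: [3.142, 0.002, 0.0]
contact_force: [0.3, -0.1, -0.2]
grip_width: 0.0002
gripper_force: 0.0
```

Call:
{"op": "step_arm", "data": {
  "rows": [
    [0, 0, 0, 0, 0, 0],
    [0, 0, 0, 0, 0, 0],
    [0, 0, 0, 0, 0, 0],
    [0, 0, 0, 0, 0, 0],
    [0, 0, 0, 0, 0, 0]
  ]
}}

```text
clock: 9.23
tcp_pos: [0.5572, 0.1629, 0.0879]
orientation: [-3.142, -0.002, -0.0]
contact_force: [0.9, 0.0, 0.1]
grip_width: 0.0
gripper_force: 0.0
```

Call:
{"op": "step_arm", "data": {
  "rows": [
    [0, 0, 0, 0, 0, 0],
    [0, 0, 0, 0, 0, 0],
    [0, 0, 0, 0, 0, 0],
    [0, 0, 0, 0, 0, 0],
    [0, 0, 0, 0, 0, 0]
  ]
}}

```text
clock: 9.65
tcp_pos: [0.5572, 0.1629, 0.0879]
orientation: [3.142, 0.002, 0.0]
contact_force: [-0.3, -0.6, -0.3]
grip_width: -0.0001
gripper_force: 0.0
```

Run:
```python
from h import *
for i in range(10): print([float(x) for x in look()])
```

```text
[9.65, 105.0, 49.2, 16.0, 42.0, -172.9, 13.0]
[9.7, 105.0, 43.8, 16.0, 39.0, -178.1, 358.0]
[9.75, 108.0, 38.8, 15.0, 40.0, 176.6, 358.0]
[9.8, 110.0, 33.4, 16.0, 42.0, 171.2, 12.0]
[9.85, 109.0, 28.4, 16.0, 42.0, 165.7, 13.0]
[9.9, 111.0, 23.2, 16.0, 42.0, 160.6, 13.0]
[9.95, 108.0, 18.0, 16.0, 42.0, 155.1, 13.0]
[10.0, 109.0, 12.9, 15.0, 43.0, 150.0, 13.0]
[10.05, 104.0, 7.8, 16.0, 43.0, 144.7, 13.0]
[10.1, 106.0, 2.7, 16.0, 41.0, 139.9, 13.0]
```

Call:
{"op": "step_arm", "data": {
  "rows": [
    [0, 0, 0, 0, 0, 0],
    [0, 0, 0, 0, 0, 0],
    [0, 0, 0, 0, 0, 0],
    [0, 0, 0, 0, 0, 0],
    [0, 0, 0, 0, 0, 0]
  ]
}}

```text
clock: 10.57
tcp_pos: [0.5572, 0.1629, 0.0879]
orientation: [3.142, 0.002, 0.0]
contact_force: [-0.1, 0.7, -1.0]
grip_width: -0.0001
gripper_force: 0.0
```

Call:
{"op": "step_arm", "data": {
  "rows": [
    [0, 0, 0, 0, 0, 0],
    [0, 0, 0, 0, 0, 0],
    [0, 0, 0, 0, 0, 0],
    [0, 0, 0, 0, 0, 0],
    [0, 0, 0, 0, 0, 0]
  ]
}}

```text
clock: 10.98
tcp_pos: [0.5572, 0.1628, 0.0879]
orientation: [3.142, 0.002, -0.0]
contact_force: [0.9, 0.4, 0.8]
grip_width: 0.0001
gripper_force: 0.0
```

Call:
{"op": "step_arm", "data": {
  "rows": [
    [0, 0, 0, 0, 0, 0],
    [0, 0, 0, 0, 0, 0],
    [0, 0, 0, 0, 0, 0],
    [0, 0, 0, 0, 0, 0],
    [0, 0, 0, 0, 0, 0]
  ]
}}

```text
clock: 11.4
tcp_pos: [0.5572, 0.1628, 0.0879]
orientation: [-3.142, -0.002, -0.0]
contact_force: [0.1, -0.2, -0.3]
grip_width: 0.0002
gripper_force: 0.0
```

Call:
{"op": "step_arm", "data": {
  "rows": [
    [0, 0, 0, 0, 0, 0],
    [0, 0, 0, 0, 0, 0],
    [0, 0, 0, 0, 0, 0],
    [0, 0, 0, 0, 0, 0],
    [0, 0, 0, 0, 0, 0]
  ]
}}

```text
clock: 11.82
tcp_pos: [0.5572, 0.1629, 0.0879]
orientation: [3.142, 0.002, -0.0]
contact_force: [-0.3, -0.7, 0.1]
grip_width: -0.0002
gripper_force: 0.0
```

Call:
{"op": "step_arm", "data": {
  "rows": [
    [0, 0, 0, 0, 0, 0],
    [0, 0, 0, 0, 0, 0],
    [0, 0, 0, 0, 0, 0],
    [0, 0, 0, 0, 0, 0],
    [0, 0, 0, 0, 0, 0]
  ]
}}

```text
clock: 12.23
tcp_pos: [0.5572, 0.1628, 0.0879]
orientation: [3.142, 0.002, 0.0]
contact_force: [0.9, -0.2, -0.5]
grip_width: -0.0002
gripper_force: 0.0
```

Call:
{"op": "step_arm", "data": {
  "rows": [
    [0, 0, 0, 0, 0, 0],
    [0, 0, 0, 0, 0, 0],
    [0, 0, 0, 0, 0, 0],
    [0, 0, 0, 0, 0, 0],
    [0, 0, 0, 0, 0, 0]
  ]
}}

```text
clock: 12.65
tcp_pos: [0.5572, 0.1628, 0.0879]
orientation: [3.142, 0.002, 0.0]
contact_force: [0.0, 0.4, 0.2]
grip_width: -0.0003
gripper_force: 0.0
```

Run:
```python
from h import *
for i in range(7): print([float(x) for x in look()])
```

```text
[12.65, 0.0, nan, 0.0, 39.0, -102.7, 12.0]
[12.7, 0.0, nan, 0.0, 38.0, -106.8, 12.0]
[12.75, 0.0, nan, 0.0, 37.0, -111.4, 11.0]
[12.8, 0.0, nan, 0.0, 38.0, -116.0, 11.0]
[12.85, 0.0, nan, 0.0, 37.0, -120.2, 11.0]
[12.9, 0.0, nan, 0.0, 38.0, -124.8, 12.0]
[12.95, 0.0, nan, 0.0, 38.0, -128.8, 12.0]
```

Run:
```python
from h import *
for i in range(4): print([float(x) for x in look()])
print(r.get_obs()["clock"])
```

```text
[13.0, 0.0, nan, 0.0, 39.0, -133.4, 11.0]
[13.05, 0.0, nan, 0.0, 37.0, -137.4, 11.0]
[13.1, 0.0, nan, 0.0, 38.0, -141.8, 12.0]
[13.15, 0.0, nan, 0.0, 38.0, -146.1, 12.0]
13.2
```

Call:
{"op": "step_arm", "data": {
  "rows": [
    [0, 0, 0, 0, 0, 0],
    [0, 0, 0, 0, 0, 0],
    [0, 0, -0.0105, 0, 0, 0],
    [0, 0, -0.0105, 0, 0, 0],
    [0, 0, -0.0105, 0, 0, 0]
  ]
}}

```text
clock: 13.62
tcp_pos: [0.5574, 0.1633, 0.0817]
orientation: [-3.141, -0.002, -0.001]
contact_force: [0.5, 1.0, 4.5]
grip_width: -0.0001
gripper_force: 2.2
```

Run:
```python
from h import *
for i in range(3): print([float(x) for x in look()], r.get_obs()["contact_force"].round(1))
```

```text
[13.617, 88.0, 51.1, 14.0, 39.0, -170.4, 12.0] [0.3 1.  3.9]
[13.667, 89.0, 51.1, 14.0, 39.0, -170.4, 12.0] [0.2 0.9 4.8]
[13.717, 89.0, 51.1, 14.0, 39.0, -170.4, 12.0] [0.2 1.  3.9]
```

The wheel is stopped, with the tab at 51.1° and the pointer at 51.1°. I'll hold it a moment, then lift slowly straight up.

Call:
{"op": "step_arm", "data": {
  "rows": [
    [0, 0, 0, 0, 0, 0],
    [0, 0, 0, 0, 0, 0],
    [0, 0, 0, 0, 0, 0],
    [0, 0, 0, 0, 0, 0],
    [0, 0, 0, 0, 0, 0]
  ]
}}

```text
clock: 14.18
tcp_pos: [0.5573, 0.1632, 0.0817]
orientation: [-3.141, -0.002, -0.001]
contact_force: [0.4, 2.5, 4.5]
grip_width: 0.0002
gripper_force: 2.2
```

Call:
{"op": "step_arm", "data": {
  "rows": [
    [0, 0, 0.001, 0, 0, 0],
    [0, 0, 0.002, 0, 0, 0],
    [0, 0, 0.003, 0, 0, 0],
    [0, 0, 0.004, 0, 0, 0],
    [0, 0, 0.007, 0, 0, 0]
  ]
}}

```text
clock: 14.6
tcp_pos: [0.5565, 0.1619, 0.0851]
orientation: [3.14, 0.001, -0.003]
contact_force: [0.3, -0.2, -0.5]
grip_width: -0.0001
gripper_force: 0.0
```

Call:
{"op": "step_arm", "data": {
  "rows": [
    [0, 0, 0.005, 0, 0, 0],
    [0, 0, 0.015, 0, 0, 0],
    [0, 0, 0.04, 0, 0, 0],
    [0, 0, 0.07, 0, 0, 0],
    [0, 0, 0.09, 0, 0, 0]
  ]
}}

```text
clock: 15.02
tcp_pos: [0.5574, 0.1626, 0.1413]
orientation: [3.141, 0.001, 0.001]
contact_force: [-0.3, -0.3, 0.1]
grip_width: -0.0004
gripper_force: 0.0
```

Run:
```python
from h import *
for i in range(8): print([float(x) for x in look()], r.get_obs()["contact_force"].round(1))
```

```text
[15.017, 96.0, 53.5, 15.0, 40.0, -168.4, 12.0] [0.6 0.4 2.5]
[15.067, 97.0, 53.7, 15.0, 40.0, -168.4, 12.0] [-0.3  0.5 -0.3]
[15.117, 95.0, 53.7, 15.0, 41.0, -168.2, 12.0] [ 0.2 -0.2 -0.7]
[15.167, 95.0, 53.7, 15.0, 40.0, -168.4, 12.0] [ 0.3 -0.1 -0.8]
[15.217, 95.0, 53.7, 15.0, 41.0, -168.2, 12.0] [0.2 0.6 0. ]
[15.267, 93.0, 53.6, 15.0, 41.0, -168.2, 12.0] [-0.8 -0.1 -0.9]
[15.317, 94.0, 53.6, 15.0, 41.0, -168.2, 12.0] [0.2 0.  0.4]
[15.367, 93.0, 53.6, 15.0, 41.0, -168.2, 12.0] [0.  0.  0.4]
```

```bash
python3 -c "
from bench import r
print(r.hand_in())"
```

```text
the job is handed in; nothing more can be done
None
```

The job is handed in: the wheel spun freely at about 2.4 rad/s and passed the pointer twice untouched, then I braked it at about 4.5 N on the third pass; it rests about 2.5° off centre, with the pointer's tip over the tab (reach ±7.5°) and the arm clear.

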